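Change boards in the moisture reader

ROBOT

A 6-joint arm with a two-finger parallel gripper is mounted at the origin on the work surface. World frame = base frame: x ahead of the robot, y to its left, z up, the work surface at z = 0. Lengths are in m, angles in degrees, forces in N, time in s.
With the tool pointing down it reaches from about 0.4 to 0.825 m from the base axis. Payload 7 kg.
Tool frame: the origin (TCP) lies at the very end of the fingers, on their centre line; the grasp point (between the pads) lies 19 mm behind it; z points along the fingers, y is the line along which they close (so a half turn about z gives the same grasp; the last joint's range is limited). The gripper opens to 88 mm and grips with 3 to 60 N. Pads are 19 mm wide; open, the fingers measure 130 mm over their backs; the gripper's body (78 mm by 193 mm) begins 47 mm behind the grasp point.
Start: joints at [16.507, 20.546, 0.682, 0, -70.136, -16.507], TCP at [0.675, -0, 0.227] pointing down, gripper open.
Joint ranges: [-176.03, 176.03], [-82.01, 121.73], [-58.28, 71.71], [-173.87, 95.51], [-174.79, -0.11], [-173.66, 173.66]. Speed limits (degrees/s): [136.94, 136.94, 172.46, 180, 180, 180].

INTERFACE

Orientations are given as [roll, pitch, yaw] about the fixed x, y, z axes, in that order (R = Rz(yaw) Ry(pitch) Rx(roll)).
In Python, from plant import ctrl, viewer gives the robot as it stands.
- The arm moves only by the tool servo_tool, never from a script. Its argument "rows" is a list of rows, each a list of 6 numbers: the shift along the world's x, y, z in mm, then the turn, a rotation vector about the world's x, y, z in degrees. A call has 1 to 5 rows; each row shifts and turns the commanded pose from where the row before left it; what a row does not reach is not made up. A row lasts 1/12 s, in which the tool goes at most 41.7 mm and 7.16 degrees, less where a joint would pass 70% of its speed; a pose out of reach is approached as far as the arm can. A call is refused whole if a number of a shift passes 41.7 or a number of a turn 7.16, either way. A call with a gripper value outside its range is refused whole. "fingers" is the finger opening in mm, from 0 to 87.6, set as the call begins (left out, the last holds). The fingers move at their own pace and stop on an object; the grip force is fixed at half the most. Time passes only in rows, so rows that do not move let the fingers close. It gives the time, the measured TCP pose, the force and the opening at its end, in the units of the state.
- ctrl.get_obs(): the state, without advancing time (a new reading comes with each control period).
- viewer.snapshot(name): name is "scene" or "side" or "wrist"; returns (picture, depth): 420x560x3 uint8, red, green, blue; 420x560 float32, m along the optical axis (not along the pixel's ray), 0 where there is no reading.
- viewer.calibration(name): a dict with "fx", "fy", "cx", "cy" (pixels), "origin" and "rotation" of the camera in the world. Camera axes: x right, y up, looking along -z (the intrinsics and any distortion apply to the point x, -y, -z); pixel columns grow to the right and rows downward; lengths in m; the calibration is good to about 2 mm. A picture is of the moment at which its call begins: read the wrist's pose just before it. calibration takes no time and is no camera call; for the wrist camera it gives the pose at the moment of the call.
- ctrl.close_job(): hands the job in, once; it reports no verdict.
The state is a dict: "clock": time; "joint_pos": joint angles; "qvel": joint speeds; "tau": joint torques, N m; "tool_pos": TCP position; "orientation": TCP orientation; "force": force on the tool from outside, world axes, zero at the start; "moment": the same for the moment, N m; "opening": finger opening in m.
Only numpy, scipy, OpenCV 4.12 (cv2) and the standard library are available. Lean on these libraries where they do the work, as an engineer would, in place of code of your own. Each camera call takes 0.05 s, during which the arm holds its last target. There are 200 camera calls.

TASK

Lift the checked tan board with the blue band out of the moisture reader's window, and lean it at a slant, flat side against the dark wooden rest with its foot on the table, so that it stays there by itself. Then take the dark red-brown board out of the rack, pass its lower end down through the reader's window to about midway between the guard plate and the reader's floor, and finish while still holding it there, upright and clear of the floor. Leave the two pale boards and everything else on the table where they stand.

Things in the scene. Friction and masses are not known exactly. Their poses are not given: they have to be found in the camera images.
- checked_board: Checked board: tan pressboard with a blue band 112 to 124 mm above its lower end; 50 (own x) x 12 (own y) x 160 mm (own z, up), 0.12 kg or so. Origin: centre of its lower end. It starts upright in the reader's window, standing on the reader's floor, its flat sides across the reader's y; the top 58 mm stand above the window's lips.
- fresh_board: Fresh board: dark red-brown pressboard, 50 (own x) x 12 (own y) x 160 mm (own z, up), square edges, flat sides without any shoulder, 0.12 kg or so. Origin: centre of its lower end. It starts upright in one of the rack's three pockets; the top 120 mm stand above the rack.
- reader: Moisture reader, fixed, 130 (x) x 100 (y) x 100 mm: floor plate 8 mm thick, 6 mm blue walls at its y sides, open at its +x end, an aluminium guard plate on top (12 mm thick, its upper face 100 mm above the table), and a grey readout block, 50 x 100 x 100 mm, joined on at its -x end (x from -115 to -65 mm). Origin: on the table under the window's centre. Nothing moves or reacts.
- window (a point): Centre of the window in the guard plate, on the plate's upper face, 100 mm above the table; axes as the reader's. The window is 52 mm (x) by 14 mm (y), 2 mm more than a board each way. Orange lips on its four edges rise 10 mm above the plate, leaning 25 degrees outward (mouth about 61 x 23 mm). The reader's floor is 92 mm below this point, the plate's underside 12 mm.
- rack: Light wooden rack, fixed, 230 (x) x 60 (y) x 50 mm tall, with three pockets in a row along its x at -70, 0 and 70 mm, each 54 x 16 mm and 40 mm deep (pocket floor 10 mm above the table). Origin: centre of its underside. The rack and the rest stand one on the left and one on the right of the reader, either way round.
- rest: Rest: dark wooden beam with a rubber top edge, fixed, 180 (x) x 24 (y) x 70 mm tall. Origin: centre of its underside. Its two long faces are square to its y; a board may lean against either of them.
- spare_a: Pale tan board, 50 x 12 x 160 mm, upright in the rack like the fresh one; not to be used. Origin: centre of its lower end.
- spare_b: Pale tan board, 50 x 12 x 160 mm, upright in the rack like the fresh one; not to be used. Origin: centre of its lower end.
- bucket: White bucket with a red lid, 142 mm across, 134 mm tall; bystander. Origin: centre of its underside.
- glue_pot: White open cup, 90 mm across, 85 mm tall; bystander. Origin: centre of its underside.
- glue_brush: White-handled brush, 200 mm long, lying on the table; bystander. Origin: middle of its length.
- spacer_stack: Tied brown stack of spacers, 78 x 104 mm, 146 mm tall; bystander. Origin: centre of its underside.
- strip_bundle: Bundle of thin brown strips, about 200 x 80 mm, 30 mm tall; bystander. Origin: centre of its underside.
Mind the look-alikes: they are no part of the job. What is shaped like the checked_board but turquoise or yellow is not meant. What is shaped like the reader but pink is not meant.

How it is judged:
By the outcome, as a careful person would: the job done as asked, in the order asked, and still so for the second after the job is handed in, while the arm keeps its last pose, push and grip.
It also fails if it takes over 70 s, if anything falls off the work surface, if the arm or the gripper's body presses on something with over 40 N, if the wrist force passes 120 N, or if a joint passes its speed limit or range.

## Working session

There is one attempt and no reset: what is moved stays moved. The work goes in short steps, Python scripts to look and compute and a tool call to move; the robot and the scene stay as the last step left them, time stands still between calls to the robot, and variables do not carry over. Pictures are saved under pics/ and viewed, on a budget of 10 in all, crops included, one or two more only if the job needs it, and the job is handed in when it is done.

Besides the shell and the picture viewer there is one more tool, called in YAML: its name, and indented under it one key for each argument. servo_tool: Moves the arm, as the interface text tells. Its arguments: {"type":"object","properties":{"rows":{"type":"array","items":{"type":"array","items":{"type":"number"}}},"fingers":{"type":"number"}},"required":["rows"]}

```bash
mkdir -p pics; ls; cat > h.py <<'E'
import numpy as np, cv2
from plant import ctrl, viewer
def snap(n):
    c=viewer.calibration(n); p,d=viewer.snapshot(n); return p,d,c
def cloud(d,c):
    v,u=np.mgrid[:d.shape[0],:d.shape[1]]
    P=np.stack([(u-c["cx"])/c["fx"]*d,-(v-c["cy"])/c["fy"]*d,-d],-1)
    W=P@np.array(c["rotation"]).T+np.array(c["origin"]); W[d<=0]=np.nan
    return W
E
python3 - <<'E'
from h import *
for n in("scene","side"):
    p,d,c=snap(n); np.savez(n+".npz",p=p,d=d); cv2.imwrite(f"pics/{n}0.png",p[...,::-1]); print(n,c, (d>0).mean())
print(ctrl.get_obs())
E
```

```text
pics
scene {'fx': 522.33571727759, 'fy': 522.33571727759, 'cx': 281.2692903834707, 'cy': 213.82220451308794, 'origin': array([1.50002132, 0.98311572, 1.06602307]), 'rotation': array([ 53.80253135,   0.56484152, 135.27456039])} 0.9753869047619048
side {'fx': 468.0554595419327, 'fy': 468.0554595419327, 'cx': 278.87060920932714, 'cy': 201.2377483185054, 'origin': array([0.09739485, 1.05135889, 0.85856313]), 'rotation': array([  56.40058589,   -1.05028024, -154.92889911])} 0.9944132653061224
{'clock': 0.1, 'joint_pos': array([ 1.65067219e+01,  2.05884525e+01,  6.40564648e-01, -1.66674927e-02,
       -7.01373708e+01, -1.65057230e+01]), 'qvel': array([ 0.04319227,  0.0009551 , -0.01386689, -0.05358867,  0.02574248,
       -0.02630328]), 'tau': array([-1.42273191e-03, -5.84165347e+01,  2.93752134e+01,  7.01551259e+00,
        1.01412315e-02, -6.66964229e-05]), 'tool_pos': array([ 6.74569490e-01, -3.39961596e-05,  2.25718805e-01]), 'orientation': array([ 1.79913803e+02, -9.20129059e-03, -9.00046688e+01]), 'force': array([-0.29271307, -0.68652774, -0.08849903]), 'moment': array([ 0.01690928,  0.01157715, -0.02826225]), 'opening': 0.08760445699819162}
```

```bash
cat > h.py <<'E'
import numpy as np, cv2
from scipy.spatial.transform import Rotation as Ro
from plant import ctrl, viewer
def snap(n):
    c=viewer.calibration(n); p,d=viewer.snapshot(n); return p,d,c
def cloud(d,c):
    v,u=np.mgrid[:d.shape[0],:d.shape[1]]
    P=np.stack([(u-c["cx"])/c["fx"]*d,-(v-c["cy"])/c["fy"]*d,-d],-1)
    W=P@Ro.from_euler("xyz",c["rotation"],degrees=True).as_matrix().T+np.array(c["origin"]); W[d<=0]=np.nan
    return W
E
python3 - <<'E'
from h import *
for n in("scene","side"):
    z=np.load(n+".npz"); W=cloud(z["d"],viewer.calibration(n)); np.save(n+"W.npy",W)
    print(n,np.round(W[::70,::80].reshape(-1,3),2).tolist())
E
```

```text
scene [[0.76, -1.37, 0.53], [0.43, -1.37, 0.47], [-0.29, -1.87, 0.26], [-0.93, -1.88, 0.14], [-0.71, -0.96, 0.34], [-0.93, -0.6, 0.36], [-2.41, -0.88, 0.04], [0.85, -1.37, 0.27], [0.5, -1.38, 0.17], [0.09, -1.36, 0.06], [0.71, 0.04, 0.6], [0.64, 0.24, 0.63], [0.14, 0.12, 0.47], [-0.72, -0.01, 0.2], [0.94, -1.37, -0.03], [0.59, -1.38, -0.17], [0.15, -1.38, -0.33], [0.71, 0.02, 0.4], [-0.01, -0.32, 0.0], [0.04, 0.1, 0.17], [-0.71, 0.07, -0.12], [0.92, -2.02, -0.75], [0.95, -0.61, -0.02], [0.77, -0.38, 0.0], [0.57, -0.17, 0.0], [0.45, 0.09, 0.07], [0.18, 0.22, 0.0], [-0.02, 0.42, -0.0], [1.16, -1.39, -0.74], [0.89, -1.06, -0.7], [nan, nan, nan], [0.8, 0.09, 0.0], [0.64, 0.26, 0.0], [0.6, 0.49, 0.14], [0.31, 0.59, 0.0], [1.34, -0.95, -0.75], [1.09, -0.7, -0.75], [0.84, -0.46, -0.76], [0.59, -0.21, -0.76], [0.87, 0.47, 0.07], [0.68, 0.57, -0.0], [0.54, 0.72, 0.0]]
side [[1.92, -0.28, 0.48], [1.93, -0.68, 0.41], [1.93, -1.28, 0.32], [0.65, 0.06, 0.65], [0.42, 0.18, 0.69], [0.28, 0.13, 0.7], [0.14, 0.23, 0.73], [1.93, -0.19, 0.22], [1.93, -0.6, 0.11], [1.93, -1.2, -0.07], [0.67, 0.05, 0.48], [1.36, -2.49, -0.35], [0.53, -1.38, 0.1], [0.12, 0.22, 0.62], [1.93, -0.09, -0.05], [1.93, -0.5, -0.23], [1.92, -1.1, -0.49], [1.72, -1.78, -0.74], [0.67, -0.61, 0.0], [0.37, -0.77, 0.0], [0.09, 0.22, 0.5], [1.94, 0.01, -0.36], [1.94, -0.4, -0.61], [0.94, 0.1, 0.01], [0.72, -0.02, 0.0], [0.49, -0.14, 0.0], [0.26, -0.25, 0.01], [0.05, 0.2, 0.35], [1.59, 0.3, -0.39], [0.86, 0.5, 0.08], [0.75, 0.35, 0.0], [0.54, 0.3, 0.04], [0.37, 0.17, 0.0], [0.18, 0.07, 0.0], [-0.0, 0.08, 0.08], [0.93, 0.69, 0.0], [0.77, 0.61, 0.0], [0.57, 0.58, 0.07], [0.45, 0.46, -0.0], [0.29, 0.38, -0.0], [0.13, 0.3, -0.0], [-0.03, 0.22, 0.0]]
```

View pics/scene0.png

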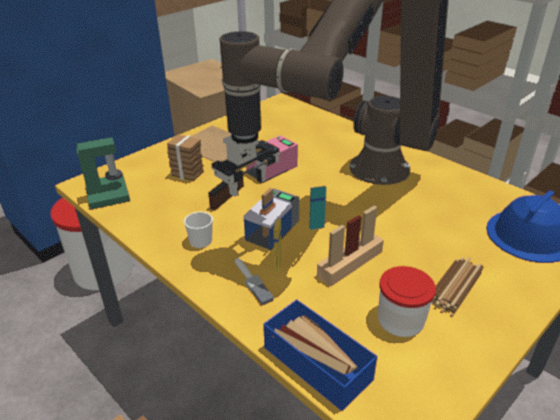

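View pics/side0.png

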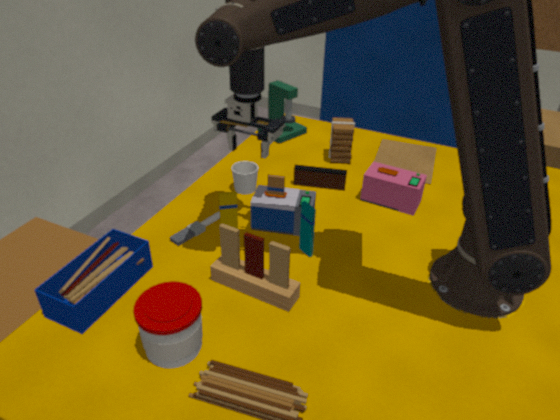

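```bash
python3 - <<'E'
from h import *
im=[]
for n,(u0,u1,v0,v1) in (("scene",(180,400,130,290)),("side",(200,350,140,310))):
    p=np.load(n+".npz")["p"][v0:v1,u0:u1]; im.append(cv2.resize(p,(400,int(400*(v1-v0)/(u1-u0))),interpolation=cv2.INTER_CUBIC))
# topdown heightmap
H=np.zeros((600,800,3),np.uint8)
h=max(i.shape[0] for i in im)
o=np.zeros((h,800,3),np.uint8)
for k,i in enumerate(im): o[:i.shape[0],k*400:k*400+400]=i
cv2.imwrite("pics/crop1.png",o[...,::-1])
# topdown colour+height
T=np.zeros((600,800,3),np.uint8); Z=np.full((600,800),-1.)
for n in("scene","side"):
    p=np.load(n+".npz")["p"];W=np.load(n+"W.npy")
    m=np.isfinite(W[...,2])&(W[...,2]>-.02)&(W[...,2]<.19)&(W[...,0]>.2)&(W[...,0]<.9)
    for w,c in zip(W[m],p[m]):
        r=int(600-(w[0]-.3)/.6*600); q=int(400-w[1]*1000)
        if 0<=r<600 and 0<=q<800 and w[2]>Z[r,q]:
            Z[r:r+3,q:q+3]=w[2]; T[r:r+3,q:q+3]=c
for k in range(0,800,100): cv2.line(T,(k,0),(k,5),(255,)*3)
cv2.imwrite("pics/top1.png",T[...,::-1]); np.save("Z.npy",Z)
E
```

```text
(no output)
```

View pics/crop1.png

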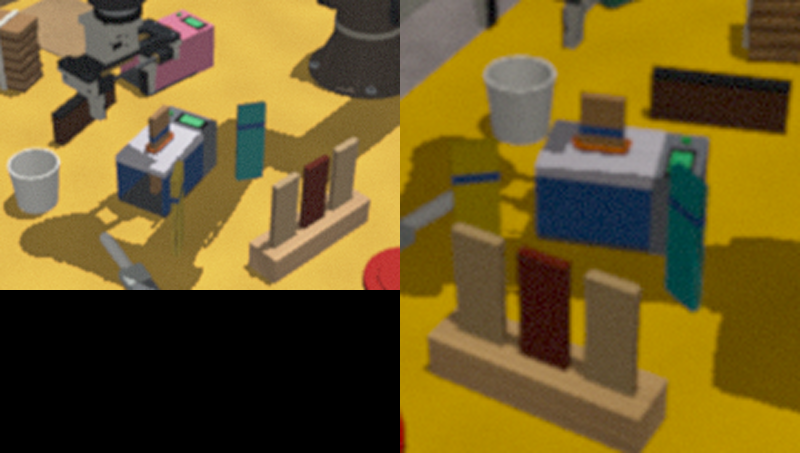

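View pics/top1.png

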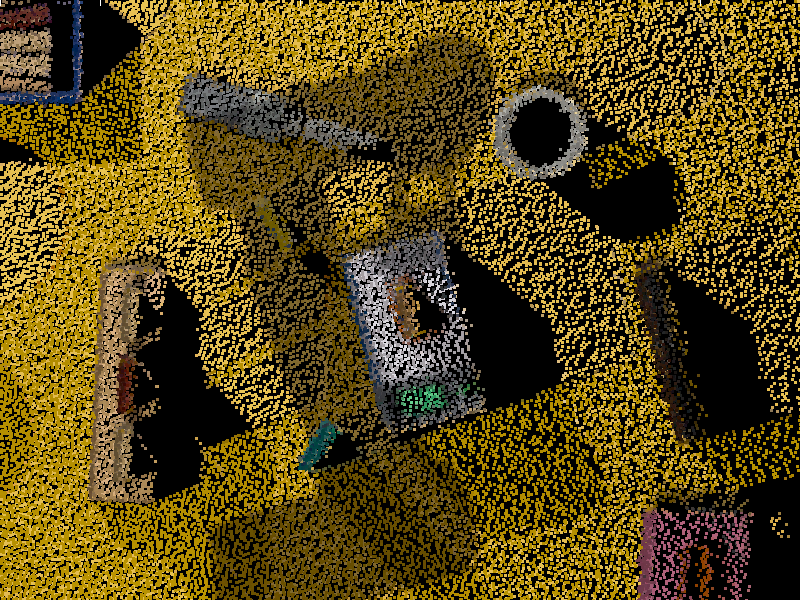

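```bash
python3 - <<'E'
from h import *
def box(W,x,y,z,name,pct=1):
    m=np.isfinite(W[...,2])&(W[...,0]>x[0])&(W[...,0]<x[1])&(W[...,1]>y[0])&(W[...,1]<y[1])&(W[...,2]>z[0])&(W[...,2]<z[1])
    P=W[m]
    if len(P)<8: print(name,len(P));return
    r=cv2.minAreaRect((P[:,:2]*1000).astype(np.float32))
    print(name,len(P),"c",np.round(r[0],1),"size",np.round(r[1],1),"ang",round(r[2],1),"zmed",round(np.median(P[:,2]),4))
for n in("scene","side"):
    W=np.load(n+"W.npy"); print(n)
    box(W,(.47,.68),(-.1,.07),(.094,.104),"guard")
    box(W,(.54,.66),(-.05,.04),(.125,.18),"checked")
    box(W,(.54,.66),(-.05,.04),(.158,.18),"checkedtop")
    box(W,(.38,.65),(.2,.32),(.045,.055),"rack")
    box(W,(.55,.65),(.2,.32),(.06,.18),"b_far")
    box(W,(.47,.55),(.2,.32),(.06,.18),"b_mid")
    box(W,(.47,.55),(.2,.32),(.165,.18),"b_midtop")
    box(W,(.38,.47),(.2,.32),(.06,.18),"b_near")
    box(W,(.42,.68),(-.32,-.22),(.01,.065),"restside")
    box(W,(.42,.68),(-.32,-.22),(.063,.08),"resttop")
    box(W,(.42,.5),(.06,.12),(.03,.2),"turq")
    box(W,(.64,.72),(.1,.15),(.03,.2),"yellow")
E
```

```text
scene
guard 747 c [562.5   9. ] size [190.4 154.2] ang 11.7 zmed 0.1012
checked 182 c [593.3  -8. ] size [56.4 18.1] ang 14.2 zmed 0.1521
checkedtop 69 c [592.8  -8.5] size [54.6 17.7] ang 16.9 zmed 0.1677
rack 649 c [518.2 274. ] size [ 66.  234.3] ang 86.5 zmed 0.0511
b_far 487 c [587.3 270.7] size [17.8 57.2] ang 84.6 zmed 0.124
b_mid 553 c [508.7 275.1] size [19.8 77.5] ang 86.6 zmed 0.1233
b_midtop 84 c [507.4 274.3] size [19.5 74.5] ang 89.1 zmed 0.1706
b_near 347 c [443.6 277.3] size [19.2 52.6] ang 89.1 zmed 0.124
restside 328 c [ 549.8 -269.9] size [190.   37.4] ang 12.6 zmed 0.035
resttop 138 c [ 551.1 -272.8] size [183.2  33.4] ang 17.2 zmed 0.0707
turq 567 c [455.4  81.8] size [22.7 53.3] ang 60.1 zmed 0.1031
yellow 277 c [678.8 124.6] size [58.6 13.4] ang 35.6 zmed 0.1133
side
guard 853 c [562.4   6.9] size [182.9 156.5] ang 11.0 zmed 0.1017
checked 265 c [589.7  -7.8] size [49.8 21.9] ang 15.6 zmed 0.1519
checkedtop 101 c [589.9  -8.4] size [49.8 20.3] ang 13.8 zmed 0.167
rack 1082 c [515.2 273.3] size [ 66.2 232.2] ang 87.1 zmed 0.0513
b_far 730 c [584.8 269.4] size [19.2 53.7] ang 86.9 zmed 0.1226
b_mid 771 c [506.1 275.6] size [17.4 72.4] ang 87.8 zmed 0.1236
b_midtop 115 c [513.9 275.4] size [16.7 52. ] ang 86.4 zmed 0.1712
b_near 795 c [444.5 278.3] size [16.5 50.6] ang 87.8 zmed 0.1245
restside 724 c [ 543.8 -259.7] size [180.   18.2] ang 14.3 zmed 0.0378
resttop 314 c [ 546.7 -271. ] size [179.6  39.9] ang 14.9 zmed 0.0712
turq 616 c [453.   80.8] size [17.7 54.3] ang 59.2 zmed 0.1038
yellow 619 c [674.7 124.6] size [50.5 20.9] ang 33.9 zmed 0.1144
```

The target board is the tan one with the blue band in the blue reader (crop px 603,115). The turquoise (685,235) and yellow (477,185) look-alikes stand apart, and the pink reader is farther off. The fresh board is the dark red one in the rack's middle pocket (545,310). The rest is the dark beam at (720,98). I'll hover over the checked board, turned by about -76°.

servo_tool:
  rows:
    - [-7,-0.7,4.5,0,0,-6.3]
    - [-7,-0.7,4.5,0,0,-6.3]
    - [-7,-0.7,4.5,0,0,-6.3]
    - [-7,-0.7,4.5,0,0,-6.3]
    - [-7,-0.7,4.5,0,0,-6.3]

```text
clock: 0.52
tool_pos: [0.6394, -0.0035, 0.2487]
orientation: [180.0, -0.0, -121.8]
force: [0.2, -0.3, -0.3]
opening: 0.0878
```

servo_tool:
  rows:
    - [-7,-0.7,4.5,0,0,-6.3]
    - [-7,-0.7,4.5,0,0,-6.3]
    - [-7,-0.7,4.5,0,0,-6.3]
    - [-7,-0.7,4.5,0,0,-6.3]
    - [-7,-0.7,4.5,0,0,-6.3]

```text
clock: 0.93
tool_pos: [0.6044, -0.0071, 0.2713]
orientation: [180.0, -0.0, -153.3]
force: [0.0, -0.8, -0.2]
opening: 0.0881
```

servo_tool:
  rows:
    - [-7,-0.7,4.5,0,0,-6.3]
    - [-7,-0.7,4.5,0,0,-6.3]
    - [0,0,0,0,0,0]
    - [0,0,0,0,0,0]

```text
clock: 1.27
tool_pos: [0.5909, -0.0084, 0.2807]
orientation: [180.0, 0.0, -165.4]
force: [0.5, -0.2, -0.2]
opening: 0.088
```

```bash
python3 - <<'E'
from h import *
o=ctrl.get_obs(); print(o["clock"],o["tool_pos"],o["orientation"])
p,d,c=snap("wrist"); print(c); np.savez("w1.npz",p=p,d=d,W=cloud(d,c)); cv2.imwrite("pics/w1.png",p[...,::-1])
E
```

```text
1.2667 [ 0.5909495  -0.00837545  0.28068841] [ 1.79993378e+02  2.92037199e-02 -1.65397183e+02]
{'fx': 376.21290601809324, 'fy': 376.21290601809324, 'cx': 277.69264889417406, 'cy': 204.27855495727604, 'origin': array([ 0.51167605, -0.02990901,  0.43773754]), 'rotation': array([-1.75531265e+01,  6.01248018e-02,  1.04584438e+02])}
```

View pics/w1.png

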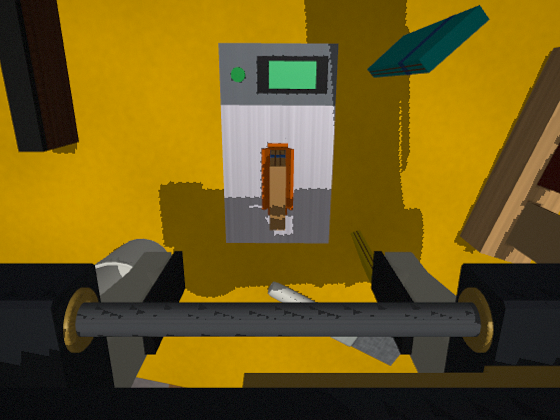

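```bash
python3 - <<'E'
from h import *
z=np.load("w1.npz");W=z["W"];p=z["p"]
hsv=cv2.cvtColor(p,cv2.COLOR_RGB2HSV)
def rep(m,name):
    P=W[m&np.isfinite(W[...,2])]
    r=cv2.minAreaRect((P[:,:2]*1000).astype(np.float32)); print(name,len(P),np.round(r[0],1),np.round(r[1],1),round(r[2],1),"z",np.round(np.percentile(P[:,2],[5,50,95]),4))
def z_in(a,b): return (W[...,2]>a)&(W[...,2]<b)
v,u=np.mgrid[:420,:560]
near=(u>200)&(u<350)&(v>30)&(v<245)
rep(near&z_in(.095,.104),"top face incl readout")
rep(near&z_in(.095,.104)&(hsv[...,1]<60)&(v>108),"guard")
rep(near&z_in(.103,.115),"lips")
rep(near&z_in(.150,.19),"boardtop")
rep(near&z_in(.163,.174),"boardtop2")
tan=near&(v>140)&z_in(.12,.19); print(np.unique(v[tan])[[0,-1]])
for a in range(140,235,8):
    t=W[a][(z_in(.125,.19)&near)[a]]; print(a,len(t),np.round(t.mean(0),4) if len(t) else "", np.round(t[:,1].min(),4) if len(t) else "")
rest=(u<100)&(v<165); 
rep(rest&z_in(.062,.08),"resttop"); rep(rest&z_in(.01,.06),"restside")
T=W[rest&z_in(.062,.08)]; R=W[rest&z_in(.01,.06)]
print(np.polyfit(R[:,0],R[:,1],1))
E
```

```text
top face incl readout 20061 [566.5 -16.4] [180.2 100.3] 14.3 z [0.0979 0.0992 0.101 ]
guard 12000 [592.2  -9.7] [127.1  99.8] 14.2 z [0.0978 0.099  0.1002]
lips 1020 [559.8 -30.8] [132.4  68.4] 6.7 z [0.1033 0.1075 0.1097]
boardtop 1083 [590.8 -10.2] [50.9 12. ] 14.4 z [0.1632 0.167  0.1681]
boardtop2 1029 [590.8 -10.1] [50.9 12. ] 14.8 z [0.1659 0.167  0.1682]
[155 230]
140 0  
148 0  
156 14 [ 0.5664 -0.0167  0.1262] -0.0223
164 15 [ 0.5664 -0.0162  0.1591] -0.0216
172 17 [ 0.5707 -0.0154  0.1668] -0.021
180 17 [ 0.5765 -0.0139  0.1671] -0.0196
188 17 [ 0.5824 -0.0123  0.1671] -0.0181
196 16 [ 0.5884 -0.0104  0.1669] -0.0158
204 15 [ 0.5945 -0.0092  0.1672] -0.0143
212 15 [ 0.6008 -0.0076  0.1669] -0.0127
220 15 [ 0.6069 -0.006   0.1671] -0.0112
228 15 [ 0.6133 -0.0043  0.1669] -0.0094
resttop 4279 [ 568.  -266.8] [134.7  26.4] 14.1 z [0.0642 0.0693 0.0707]
restside 4179 [ 560.5 -256.8] [144.9   3.3] 14.5 z [0.0128 0.0368 0.058 ]
[ 0.25956457 -0.40221278]
```

servo_tool:
  rows:
    - [0,-1.7,-20,0,0,-0.3]
    - [0,0,-25,0,0,0]
    - [0,0,-25,0,0,0]
    - [0,0,-25,0,0,0]
    - [0,0,-25,0,0,0]

```text
clock: 1.73
tool_pos: [0.591, -0.0102, 0.1588]
orientation: [180.0, -0.0, -165.7]
force: [-0.0, 0.3, 0.0]
opening: 0.0877
```

servo_tool:
  rows:
    - [0,0,-20,0,0,0]
    - [0,0,-15,0,0,0]
    - [0,0,-7,0,0,0]
    - [0,0,0,0,0,0]
    - [0,0,0,0,0,0]

```text
clock: 2.15
tool_pos: [0.5913, -0.0102, 0.1185]
orientation: [-180.0, -0.0, -165.8]
force: [0.2, -0.7, 0.9]
opening: 0.0876
```

servo_tool:
  rows:
    - [0,0,0,0,0,0]
    - [0,0,0,0,0,0]
    - [0,0,0,0,0,0]
    - [0,0,0,0,0,0]
    - [0,0,0,0,0,0]
  fingers: 0

```text
clock: 2.57
tool_pos: [0.5912, -0.01, 0.1191]
orientation: [180.0, 0.1, -165.9]
force: [0.2, 0.1, -0.5]
opening: 0.0602
```

servo_tool:
  rows:
    - [0,0,0,0,0,0]
    - [0,0,0,0,0,0]
    - [0,0,0,0,0,0]
    - [0,0,0,0,0,0]
    - [0,0,0,0,0,0]

```text
clock: 2.98
tool_pos: [0.591, -0.0101, 0.1185]
orientation: [-180.0, -0.0, -165.9]
force: [-0.1, 0.0, -0.3]
opening: 0.0265
```

servo_tool:
  rows:
    - [0,0,0,0,0,0]
    - [0,0,0,0,0,0]
    - [0,0,0,0,0,0]
    - [0,0,0,0,0,0]
    - [0,0,0,0,0,0]

```text
clock: 3.4
tool_pos: [0.5909, -0.0099, 0.1185]
orientation: [180.0, -0.0, -165.9]
force: [-0.3, 2.6, -0.1]
opening: 0.012
```

servo_tool:
  rows:
    - [0,0,8,0,0,0]
    - [0,0,15,0,0,0]
    - [0,0,25,0,0,0]
    - [0,0,30,0,0,0]
    - [0,0,30,0,0,0]

```text
clock: 3.82
tool_pos: [0.5904, -0.0103, 0.2277]
orientation: [-180.0, -0.1, -165.9]
force: [0.0, 0.4, -1.1]
opening: 0.0118
```

servo_tool:
  rows:
    - [0,0,30,0,0,0.4]
    - [-5.6,-20,5,0,0,0]
    - [-5.6,-31,0,0,0,0]
    - [-5.6,-31,0,0,0,0]
    - [-5.6,-31,0,0,0,0]

```text
clock: 4.23
tool_pos: [0.568, -0.1242, 0.2625]
orientation: [-180.0, 0.0, -165.4]
force: [0.5, -0.5, -0.9]
opening: 0.0116
```

servo_tool:
  rows:
    - [-5.6,-31,0,3.87,1,0]
    - [-5.6,-31,0,3.87,1,0]
    - [-5.6,-31,0,3.87,1,0]
    - [-5.6,-31,0,3.87,1,0]
    - [0,-12,0,3.87,1,0]

```text
clock: 4.65
tool_pos: [0.5449, -0.263, 0.2626]
orientation: [159.9, 0.1, -165.6]
force: [1.2, 0.8, -1.1]
opening: 0.0118
```

servo_tool:
  rows:
    - [0,0,-25,0,0,0]
    - [0,0,-25,0,0,0]
    - [0,0,-25,0,0,0]
    - [0,0,-15,0,0,0]
    - [0,0,0,0,0,0]

```text
clock: 5.07
tool_pos: [0.5441, -0.2586, 0.1679]
orientation: [159.8, -0.3, -165.5]
force: [0.3, 1.2, -2.3]
opening: 0.012
```

servo_tool:
  rows:
    - [0,0,-20,0,0,0]
    - [0,0,-20,0,0,0]
    - [0,0,-10,0,0,0]
    - [0,0,0,0,0,0]
    - [0,0,0,0,0,0]

```text
clock: 5.48
tool_pos: [0.5464, -0.2594, 0.1224]
orientation: [160.0, -0.0, -165.5]
force: [0.1, -0.5, -0.1]
opening: 0.0118
```

```bash
python3 - <<'E'
from h import *
o=ctrl.get_obs(); print(o["tool_pos"],o["force"])
p,d,c=snap("wrist"); W=cloud(d,c); np.savez("w2.npz",p=p,d=d,W=W)
p2,d2,c2=snap("side"); W2=cloud(d2,c2)
a=cv2.resize(p,(420,315)); b=cv2.resize(p2[130:230,230:370],(378,270),interpolation=cv2.INTER_CUBIC)
O=np.zeros((315,800,3),np.uint8);O[:,:420]=a;O[:270,420:798]=b; cv2.imwrite("pics/w2.png",O[...,::-1])
E
```

```text
[ 0.54636646 -0.2593852   0.1223575 ] [ 0.13788823 -0.53340024 -0.08226095]
```

View pics/w2.png

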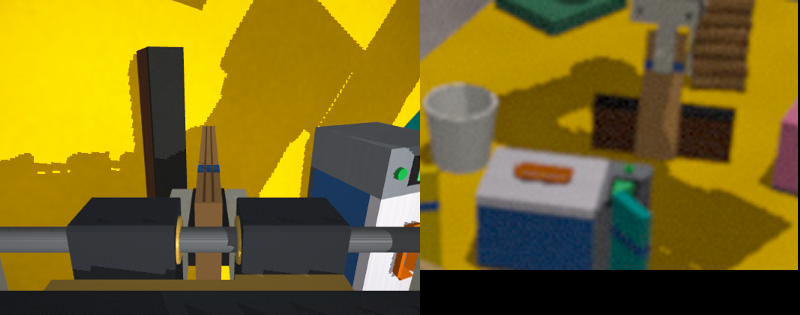

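servo_tool:
  rows:
    - [0,0,-6,0,0,0]
    - [0,0,-4,0,0,0]
    - [0,0,-2,0,0,0]
    - [0,0,0,0,0,0]

```text
clock: 5.92
tool_pos: [0.5459, -0.259, 0.1091]
orientation: [160.0, -0.0, -165.5]
force: [0.3, -0.1, -1.5]
opening: 0.0118
```

servo_tool:
  rows:
    - [0,0,-2,0,0,0]
    - [0,0,0,0,0,0]
    - [0,0,0,0,0,0]

```text
clock: 6.17
tool_pos: [0.5461, -0.2591, 0.1075]
orientation: [160.0, -0.0, -165.5]
force: [-0.5, 0.7, -1.1]
opening: 0.0118
```

servo_tool:
  rows:
    - [0.7,-2.5,0,0,0,0]
    - [0.7,-2.5,0,0,0,0]
    - [0,0,0,0,0,0]
    - [0,0,0,0,0,0]

```text
clock: 6.5
tool_pos: [0.5476, -0.2644, 0.1075]
orientation: [160.0, 0.0, -165.5]
force: [-0.9, -0.0, -2.1]
opening: 0.0116
```

servo_tool:
  rows:
    - [0.5,-2,0,0,0,0]
    - [0,0,-1,0,0,0]
    - [0,0,0,0,0,0]
    - [0,0,0,0,0,0]

```text
clock: 6.83
tool_pos: [0.548, -0.2659, 0.1066]
orientation: [160.0, 0.0, -165.5]
force: [-0.5, 1.9, 0.4]
opening: 0.0115
```

servo_tool:
  rows:
    - [0.2,-0.7,-0.5,0,0,0]
    - [0,0,0,0,0,0]
    - [0,0,0,0,0,0]

```text
clock: 7.08
tool_pos: [0.548, -0.266, 0.1065]
orientation: [159.9, -0.0, -165.5]
force: [-1.3, 4.8, 4.0]
opening: 0.0124
```

servo_tool:
  rows:
    - [0,0,0,0,0,0]
    - [0,0,0,0,0,0]
    - [0,0,0,0,0,0]
    - [0,0,0,0,0,0]
    - [0,0,0,0,0,0]
  fingers: 40

```text
clock: 7.5
tool_pos: [0.5483, -0.2671, 0.106]
orientation: [160.0, 0.0, -165.5]
force: [-0.4, 0.3, -0.4]
opening: 0.0381
```

```bash
python3 - <<'E'
from h import *
o=ctrl.get_obs(); print(o["tool_pos"],o["force"],o["opening"])
p2,d2,c2=snap("side"); p,d,c=snap("scene")
a=cv2.resize(p[130:260,150:320],(400,306),interpolation=cv2.INTER_CUBIC); b=cv2.resize(p2[100:220,230:390],(400,300),interpolation=cv2.INTER_CUBIC)
O=np.zeros((306,800,3),np.uint8);O[:,:400]=a;O[:300,400:]=b; cv2.imwrite("pics/w3.png",O[...,::-1])
E
```

```text
[ 0.54831469 -0.26711067  0.10596109] [-0.38241716  0.33846583 -0.3682011 ] 0.038061700983899736
```

View pics/w3.png

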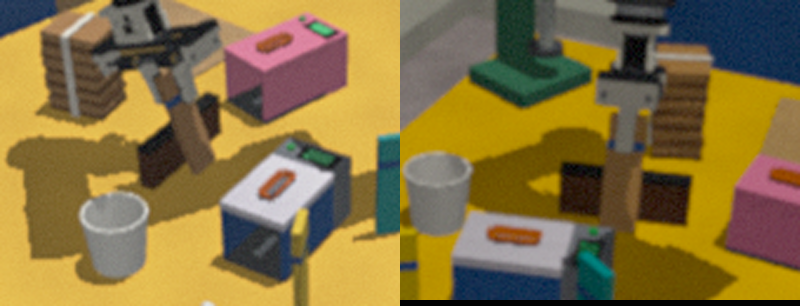

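servo_tool:
  rows:
    - [0.8,-3,8.5,0,0,0]
    - [1.5,-6,17,0,0,0]
    - [2,-8,22,0,0,0]
    - [2.5,-10,28,0,0,0]
    - [0,0,25,-4,-1,0]

```text
clock: 8.02
tool_pos: [0.555, -0.2972, 0.2062]
orientation: [164.1, -0.2, -165.7]
force: [0.4, 0.8, 0.2]
opening: 0.0401
```

servo_tool:
  rows:
    - [0,10,25,-4,-1,0]
    - [0,20,25,-4,-1,0]
    - [0,20,20,-4,-1,0]
    - [0,20,0,-3.4,-0.9,0]
    - [0,0,0,0,0,0]
  fingers: 87

```text
clock: 8.43
tool_pos: [0.5551, -0.2201, 0.2798]
orientation: [-179.7, 0.2, -165.3]
force: [-0.8, -0.2, 0.1]
opening: 0.0681
```

```bash
python3 - <<'E'
from h import *
o=ctrl.get_obs(); print(o["tool_pos"],o["orientation"],o["force"],o["opening"])
p,d,c=snap("wrist"); W=cloud(d,c)
cv2.imwrite("pics/w4.png",p[...,::-1])
m=(W[...,0]>.45)&(W[...,0]<.65)&(W[...,1]<-.2)&(W[...,1]>-.36)&(W[...,2]>.085)&(W[...,2]<.2)
P=W[m]; print(len(P),np.percentile(P,[2,50,98],axis=0).round(4))
# plane fit of upper face
q=P-P.mean(0);print(np.linalg.svd(q,full_matrices=False)[1:][1].round(3), np.linalg.svd(q,full_matrices=False)[1])
E
```

```text
[ 0.55510932 -0.22012859  0.27978554] [-1.79708393e+02  1.69921492e-01 -1.65282922e+02] [-0.77764931 -0.23459739  0.05782772] 0.0681346894990911
3357 [[ 0.5238 -0.2913  0.0875]
 [ 0.5472 -0.2725  0.1342]
 [ 0.5735 -0.2525  0.1528]]
[[ 0.127 -0.394  0.91 ]
 [ 0.96   0.281 -0.012]
 [-0.251  0.875  0.414]] [1.32408721 0.86836292 0.16978897]
```

servo_tool:
  rows:
    - [-3,25,2,0,0,-1.3]
    - [-3,38,2,0,0,-1.3]
    - [-3,38,2,0,0,-1.3]
    - [-3,38,2,0,0,-1.3]
    - [-3,38,2,0,0,-1.3]

```text
clock: 8.9
tool_pos: [0.5398, -0.0461, 0.2868]
orientation: [180.0, -0.1, -172.2]
force: [1.1, -0.0, 1.1]
opening: 0.0865
```

servo_tool:
  rows:
    - [-3,38,2,0,0,-1.3]
    - [-3,38,2,0,0,-1.3]
    - [-3,38,2,0,0,-1.3]
    - [-3,38,2,0,0,-1.3]
    - [-3,38,2,0,0,-1.3]

```text
clock: 9.32
tool_pos: [0.525, 0.1443, 0.297]
orientation: [-180.0, -0.1, -178.7]
force: [1.0, 0.0, 0.0]
opening: 0.0866
```

servo_tool:
  rows:
    - [-3,38,0,0,0,-1.3]
    - [-3,38,0,0,0,-1.3]
    - [-3,38,0,0,0,-1.3]
    - [0,10,0,0,0,-0.6]
    - [0,0,0,0,0,0]

```text
clock: 9.73
tool_pos: [0.5163, 0.2694, 0.2958]
orientation: [-179.9, -0.2, 177.1]
force: [-0.3, 0.3, -0.4]
opening: 0.0869
```

servo_tool:
  rows:
    - [0,0,0,0,0,0]
    - [0,0,0,0,0,0]

```text
clock: 9.9
tool_pos: [0.5164, 0.2661, 0.2965]
orientation: [-180.0, -0.1, 176.9]
force: [-0.0, -0.2, -0.3]
opening: 0.087
```

```bash
python3 - <<'E'
from h import *
o=ctrl.get_obs(); print(o["tool_pos"],o["orientation"],o["opening"])
p,d,c=snap("wrist"); W=cloud(d,c); np.savez("w5.npz",p=p,d=d,W=W)
cv2.imwrite("pics/w5.png",p[...,::-1])
def rep(m,name):
    P=W[m&np.isfinite(W[...,2])]
    if len(P)<5: print(name,len(P)); return
    r=cv2.minAreaRect((P[:,:2]*1000).astype(np.float32)); print(name,len(P),np.round(r[0],1),np.round(r[1],1),round(r[2],1),"z",np.round(np.percentile(P[:,2],[5,50,95]),4))
Y=(W[...,1]>.2)&(W[...,1]<.35)
def zi(a,b):return (W[...,2]>a)&(W[...,2]<b)
X=lambda a,b:(W[...,0]>a)&(W[...,0]<b)
rep(Y&zi(.163,.175)&X(.47,.553),"mid"); rep(Y&zi(.163,.175)&X(.40,.472),"near"); rep(Y&zi(.163,.175)&X(.553,.64),"far")
rep(Y&zi(.045,.055)&X(.35,.7),"rack")
m=Y&zi(.163,.175)&X(.47,.553); print(p[m].mean(0))
E
```

```text
[0.51644432 0.26614833 0.29649938] [-1.79950738e+02 -1.37756092e-01  1.76936386e+02] 0.08700380049473551
mid 981 [505.  272.4] [11.8 69.8] 87.0 z [0.1677 0.169  0.1701]
near 1199 [445.3 275.6] [12.  50.2] 87.0 z [0.1678 0.169  0.1702]
far 817 [584.8 268.1] [11.7 50.8] 87.0 z [0.1676 0.169  0.1701]
rack 8342 [515.3 271.6] [ 60.1 229.8] 86.9 z [0.0477 0.049  0.0504]
[78.56982671 29.6941896  18.50152905]
```

View pics/w5.png

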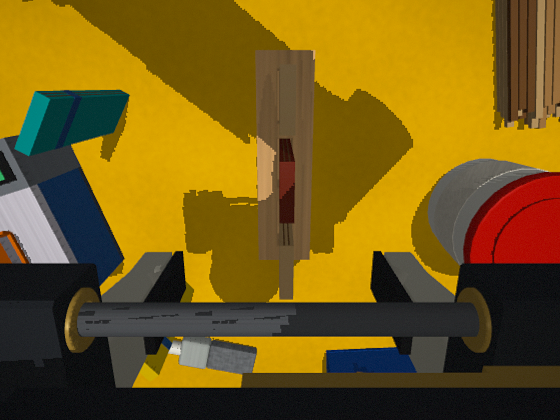

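```bash
python3 - <<'E'
from h import *
z=np.load("w5.npz");W=z["W"]
m=(W[...,1]>.2)&(W[...,1]<.35)&(W[...,2]>.163)&(W[...,2]<.175)&(W[...,0]>.478)&(W[...,0]<.553)
r=cv2.minAreaRect((W[m][:,:2]*1000).astype(np.float32));print(r)
E
```

```text
((514.8671875, 271.87701416015625), (11.840669631958008, 49.974266052246094), 86.9783706665039)
```

servo_tool:
  rows:
    - [-1.5,5.7,-20,0,0,0]
    - [0,0,-25,0,0,0]
    - [0,0,-25,0,0,0]
    - [0,0,-25,0,0,0]
    - [0,0,-25,0,0,0]

```text
clock: 10.37
tool_pos: [0.515, 0.2715, 0.1761]
orientation: [180.0, -0.1, 176.9]
force: [-0.1, -0.5, -0.1]
opening: 0.0868
```

servo_tool:
  rows:
    - [0,0,-25,0,0,0]
    - [0,0,-20,0,0,0]
    - [0,0,-10,0,0,0]
    - [0,0,0,0,0,0]
    - [0,0,0,0,0,0]

```text
clock: 10.78
tool_pos: [0.5151, 0.2723, 0.1221]
orientation: [-180.0, -0.1, 176.9]
force: [0.3, -0.3, 1.0]
opening: 0.0872
```

servo_tool:
  rows:
    - [0,0,0,0,0,0]
    - [0,0,0,0,0,0]

```text
clock: 10.95
tool_pos: [0.5155, 0.2734, 0.1232]
orientation: [179.9, 0.0, 177.0]
force: [-0.5, -0.2, 1.0]
opening: 0.0869
```

servo_tool:
  rows:
    - [0,-0.7,-1.5,0,0,0]
    - [0,0,0,0,0,0]
    - [0,0,0,0,0,0]
    - [0,0,0,0,0,0]
    - [0,0,0,0,0,0]
  fingers: 0

```text
clock: 11.37
tool_pos: [0.5146, 0.2722, 0.1202]
orientation: [-180.0, -0.1, 177.0]
force: [-0.8, 0.2, -0.1]
opening: 0.059
```

servo_tool:
  rows:
    - [0,0,0,0,0,0]
    - [0,0,0,0,0,0]
    - [0,0,0,0,0,0]
    - [0,0,0,0,0,0]
    - [0,0,0,0,0,0]

```text
clock: 11.78
tool_pos: [0.5146, 0.2722, 0.12]
orientation: [-180.0, -0.1, 177.0]
force: [0.9, 0.1, -0.1]
opening: 0.0259
```

servo_tool:
  rows:
    - [0,0,0,0,0,0]
    - [0,0,0,0,0,0]
    - [0,0,0,0,0,0]
    - [0,0,0,0,0,0]
    - [0,0,0,0,0,0]

```text
clock: 12.2
tool_pos: [0.5146, 0.2722, 0.1201]
orientation: [-180.0, -0.1, 177.0]
force: [0.4, 0.7, 0.5]
opening: 0.0117
```

```bash
python3 - <<'E'
from h import *
o=ctrl.get_obs(); print(o["tool_pos"],o["orientation"],o["force"],o["opening"])
E
```

```text
[0.51460324 0.27220551 0.12005964] [-1.79978419e+02 -1.03577527e-01  1.76975466e+02] [0.35634103 0.70971767 0.45878514] 0.011737385384006014
```

servo_tool:
  rows:
    - [0,0,10,0,0,0]
    - [0,0,25,0,0,0]
    - [0,0,35,0,0,0]
    - [0,0,35,0,0,0]
    - [0,0,35,0,0,0]

```text
clock: 12.62
tool_pos: [0.5142, 0.2718, 0.2622]
orientation: [-180.0, -0.1, 177.0]
force: [0.1, 0.4, -1.5]
opening: 0.0121
```

servo_tool:
  rows:
    - [0,0,35,0,0,0]
    - [9.5,-25,5,0,0,2.2]
    - [9.5,-35,0,0,0,2.2]
    - [9.5,-35,0,0,0,2.2]
    - [9.5,-35,0,0,0,2.2]

```text
clock: 13.03
tool_pos: [0.5524, 0.141, 0.3011]
orientation: [180.0, -0.1, -174.0]
force: [1.3, 0.7, -2.0]
opening: 0.0122
```

servo_tool:
  rows:
    - [9.5,-35,0,0,0,2.2]
    - [9.5,-35,0,0,0,2.2]
    - [9.5,-35,0,0,0,2.2]
    - [9.5,-35,-15,0,0,1.9]
    - [0,-12,-20,0,0,0]

```text
clock: 13.45
tool_pos: [0.5922, -0.0136, 0.267]
orientation: [-179.9, 0.1, -165.7]
force: [0.5, 0.6, -2.0]
opening: 0.0116
```

servo_tool:
  rows:
    - [0,0,-10,0,0,0]
    - [0,0,0,0,0,0]
    - [0,0,0,0,0,0]
    - [0,0,0,0,0,0]

```text
clock: 13.78
tool_pos: [0.5911, -0.009, 0.2564]
orientation: [-180.0, -0.0, -165.7]
force: [0.7, -0.7, -0.6]
opening: 0.0116
```

```bash
python3 - <<'E'
from h import *
o=ctrl.get_obs(); print(o["tool_pos"],o["orientation"],o["force"],o["opening"])
p,d,c=snap("wrist"); W=cloud(d,c); np.savez("w6.npz",p=p,d=d,W=W)
s,ds,cs=snap("side"); 
a=cv2.resize(p,(420,315)); b=cv2.resize(s[120:260,210:340],(370,398),interpolation=cv2.INTER_CUBIC)
O=np.zeros((398,800,3),np.uint8);O[:315,:420]=a;O[:,430:]=b; cv2.imwrite("pics/w6.png",O[...,::-1])
T=o["tool_pos"]
m=(abs(W[...,0]-T[0])<.06)&(abs(W[...,1]-T[1])<.03)&(W[...,2]>T[2]+.035)&(W[...,2]<T[2]+.056)
P=W[m];print(len(P)); r=cv2.minAreaRect((P[:,:2]*1000).astype(np.float32));print(r,np.percentile(P[:,2],[5,50,95]))
m=(W[...,0]>.45)&(W[...,0]<.7)&(W[...,1]<.06)&(W[...,1]>-.08)&(W[...,2]>.095)&(W[...,2]<.102)
P=W[m];print(len(P)); r=cv2.minAreaRect((P[:,:2]*1000).astype(np.float32));print(r)
E
```

```text
[ 0.59109368 -0.00895637  0.25642088] [-1.79956468e+02 -1.70634789e-02 -1.65658048e+02] [ 0.68092117 -0.65541926 -0.56050293] 0.011591124951516305
3934
((586.1309204101562, -11.826166152954102), (40.63400650024414, 26.12439727783203), 8.010356903076172) [0.29359375 0.30494948 0.30637115]
21593
((560.5305786132812, 6.480735778808594), (179.8363800048828, 147.78036499023438), 14.168603897094727)
```

View pics/w6.png

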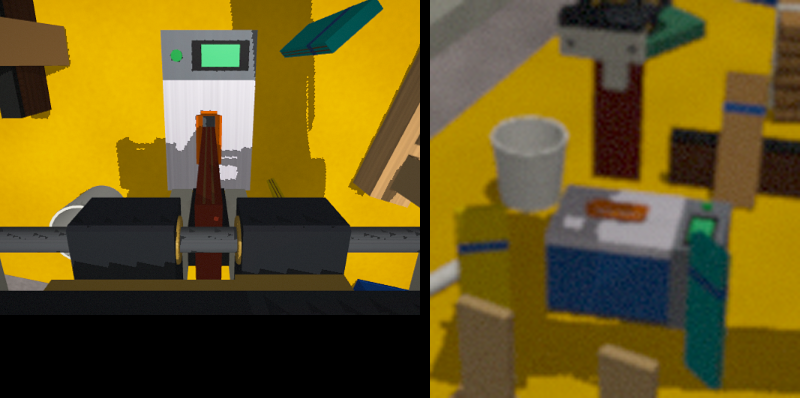

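```bash
python3 - <<'E'
from h import *
z=np.load("w6.npz");W=z["W"];p=z["p"].astype(int)
t=np.deg2rad(14.3);o=np.array([.5908,-.0101])
X=(W[...,0]-o[0])*np.cos(t)+(W[...,1]-o[1])*np.sin(t); Y=-(W[...,0]-o[0])*np.sin(t)+(W[...,1]-o[1])*np.cos(t)
m=(abs(X)<.05)&(abs(Y)<.015)&(W[...,2]>.14)&(W[...,2]<.31)
for a in np.arange(.15,.31,.015):
    k=m&(abs(W[...,2]-a)<.0075)
    if k.sum()>10: print(round(a,3),k.sum(),"X",np.round(np.percentile(X[k],[3,50,97])*1e3,1),"Y",np.round(np.percentile(Y[k],[2,50,98])*1e3,1))
# lips/window: orange pixels
hsv=cv2.cvtColor(z["p"],cv2.COLOR_RGB2HSV)
k=(hsv[...,0]<15)&(hsv[...,1]>180)&(hsv[...,2]>120)&(abs(X)<.05)&(abs(Y)<.03)&(W[...,2]<.115)&(W[...,2]>.1)
print(k.sum(),np.round([X[k].min(),X[k].max(),Y[k].min(),Y[k].max()],4))
E
```

```text
0.15 64 X [-24.2 -23.9 -23.7] Y [-5.7 -0.   5.6]
0.165 91 X [-24.2 -24.  -23.6] Y [-6.1 -0.   5.4]
0.18 103 X [-24.4 -24.  -23.7] Y [-5.7  0.   5.7]
0.195 127 X [-24.4 -24.1 -23.6] Y [-6.  -0.5  5.4]
0.21 152 X [-24.5 -24.1 -23.8] Y [-5.9  0.   5.7]
0.225 191 X [-24.5 -24.1 -23.8] Y [-5.8  0.1  5.7]
0.24 235 X [-24.5 -24.1 -23.8] Y [-5.8  0.1  5.6]
0.255 428 X [-24.6 -24.   -8.9] Y [-13.7   0.1  13.2]
0.27 1111 X [-24.6 -10.7  -5.7] Y [-14.4  -0.3  14.4]
0.285 1119 X [-24.7 -11.1  -8.8] Y [-13.8   0.1  13.7]
0.3 3736 X [-24.6 -10.2  13.3] Y [-10.   -0.2  10. ]
583 [-0.0332  0.0263 -0.0141  0.0142]
```

servo_tool:
  rows:
    - [-0.8,-0.2,-15,0,0,0]
    - [0,0,-10,0,0,0]
    - [0,0,-6,0,0,0]
    - [0,0,0,0,0,0]
    - [0,0,0,0,0,0]

```text
clock: 14.3
tool_pos: [0.5898, -0.0099, 0.2241]
orientation: [-180.0, -0.1, -165.7]
force: [0.2, -0.7, -0.6]
opening: 0.0116
```

servo_tool:
  rows:
    - [0,0,-4,0,0,0]
    - [0,0,-4,0,0,0]
    - [0,0,-3,0,0,0]
    - [0,0,0,0,0,0]

```text
clock: 14.63
tool_pos: [0.5894, -0.0101, 0.2123]
orientation: [-180.0, -0.2, -165.7]
force: [-0.3, 0.6, -2.0]
opening: 0.012
```

servo_tool:
  rows:
    - [0,0,-2,0,0,0]
    - [0,0,-2,0,0,0]
    - [0,0,0,0,0,0]

```text
clock: 14.88
tool_pos: [0.5896, -0.0101, 0.2087]
orientation: [-180.0, -0.1, -165.7]
force: [0.1, -0.9, -1.6]
opening: 0.0114
```

servo_tool:
  rows:
    - [0,0,-3,0,0,0]
    - [0,0,-3,0,0,0]
    - [0,0,-2,0,0,0]
    - [0,0,0,0,0,0]

```text
clock: 15.22
tool_pos: [0.5894, -0.01, 0.2004]
orientation: [-180.0, -0.2, -165.7]
force: [0.3, 0.9, -1.2]
opening: 0.0121
```

servo_tool:
  rows:
    - [0,0,-3,0,0,0]
    - [0,0,-3,0,0,0]
    - [0,0,-2,0,0,0]
    - [0,0,0,0,0,0]

```text
clock: 15.55
tool_pos: [0.5895, -0.0101, 0.1924]
orientation: [-180.0, -0.2, -165.7]
force: [0.3, 0.9, -2.3]
opening: 0.0117
```

servo_tool:
  rows:
    - [0,0,-4,0,0,0]
    - [0,0,-4,0,0,0]
    - [0,0,-4,0,0,0]
    - [0,0,-3,0,0,0]
    - [0,0,0,0,0,0]

```text
clock: 15.97
tool_pos: [0.5894, -0.0101, 0.1771]
orientation: [-180.0, -0.2, -165.7]
force: [-0.4, 0.0, -1.3]
opening: 0.0122
```

servo_tool:
  rows:
    - [0,0,-4,0,0,0]
    - [0,0,-4,0,0,0]
    - [0,0,-4,0,0,0]
    - [0,0,-4,0,0,0]
    - [0,0,-2,0,0,0]

```text
clock: 16.38
tool_pos: [0.5895, -0.0101, 0.1593]
orientation: [-180.0, -0.2, -165.7]
force: [-0.5, 0.5, -1.6]
opening: 0.012
```

servo_tool:
  rows:
    - [0,0,0,0,0,0]
    - [0,0,0,0,0,0]
    - [0,0,0,0,0,0]

```text
clock: 16.63
tool_pos: [0.5899, -0.01, 0.1602]
orientation: [-180.0, -0.1, -165.7]
force: [0.5, 0.7, -1.1]
opening: 0.0116
```

```bash
python3 - <<'E'
from h import *
o=ctrl.get_obs(); print(o["clock"],o["tool_pos"],o["orientation"],o["force"],o["moment"],o["opening"])
s,ds,cs=snap("side"); p,d,c=snap("scene"); 
a=cv2.resize(p[130:280,150:400],(400,240),interpolation=cv2.INTER_CUBIC); b=cv2.resize(s[110:310,200:350],(400,533),interpolation=cv2.INTER_CUBIC)
O=np.zeros((533,800,3),np.uint8);O[:240,:400]=a;O[:,400:]=b; cv2.imwrite("pics/w7.png",O[...,::-1])
W=cloud(ds,cs); m=(s[...,0]>1.8*s[...,1].astype(int))&(abs(W[...,0]-.59)<.05)&(abs(W[...,1]+.01)<.04)&(W[...,2]>.11)
E
```

```text
16.6333 [ 0.58994048 -0.0100113   0.16024639] [-1.79970520e+02 -9.05952091e-02 -1.65720994e+02] [ 0.53553204  0.66146999 -1.09287993] [ 0.02622622 -0.10064126 -0.04713953] 0.011574770184077075
```

View pics/w7.png

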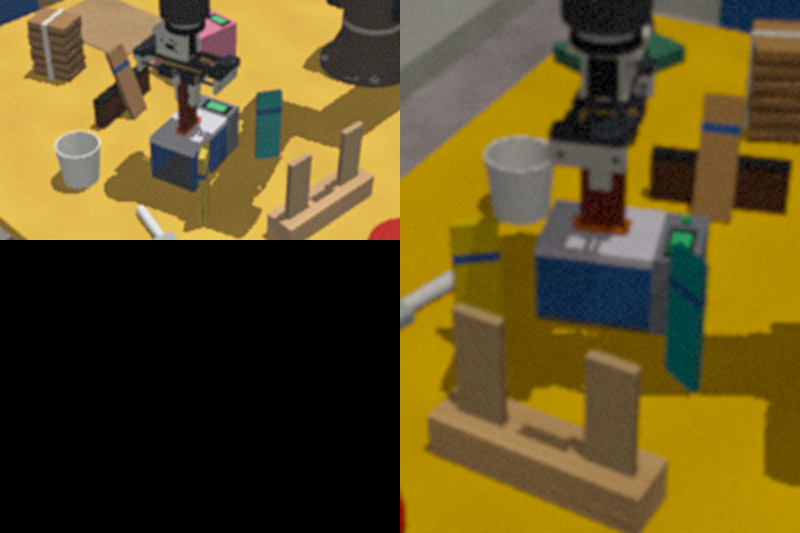

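servo_tool:
  rows:
    - [0,0,-1.5,0,0,0]
    - [0,0,0,0,0,0]
    - [0,0,0,0,0,0]
    - [0,0,0,0,0,0]

```text
clock: 17.07
tool_pos: [0.5898, -0.01, 0.1586]
orientation: [-180.0, -0.1, -165.7]
force: [0.1, 0.0, -1.0]
opening: 0.0121
```

```bash
python3 - <<'E'
from h import *
o=ctrl.get_obs(); print(o["clock"],o["tool_pos"],o["force"],o["opening"])
ctrl.close_job()
E
```

```text
17.0667 [ 0.58978402 -0.01001379  0.15856151] [ 0.07194936  0.04465312 -0.99134402] 0.012056529671611391
the job is handed in; nothing more can be done
```

I lifted the checked board out of the reader's window and leaned it against the rest. I then took the fresh board from the middle pocket, lowered it through the window, and handed in at 17.1 s while still holding it.

- **Checked board:** it leans at roughly 20–24°, with its foot on the table. It was still standing in the last pictures, about 9 s after I let go.
- **Fresh board:** I work out its lower end to be at about z = 48–49 mm, from the tool height and the grip. Midway between the plate's underside and the floor is 48 mm. I could not see that end directly inside the reader. The wrist force was about 1 N, which is just the board's weight, so it was not touching the floor.
- **Other things:** the pale boards, look-alikes and the other nearby things in the last pictures appear where they were. Those crops left out the strip bundle and most of the bucket.

No check failed, but one differed. After I picked it up, the fresh board sat about 1 mm off centre in the grip, so I shifted it about 0.8 mm before lowering it.

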